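# Lock the tube rack on the angled stand

### The arm

A 6-joint arm with a two-finger parallel gripper is mounted at the origin on the work surface. World frame = base frame: x ahead of the robot, y to its left, z up, the work surface at z = 0. Lengths are in mm, angles in rad, forces in N, time in s.
With the tool pointing down it reaches from about 275 to 825 mm from the base axis. Payload 4.9 kg.
Tool frame: the origin (TCP) lies at the very end of the fingers, on their centre line; the grasp point (between the pads) lies 19 mm behind it; z points along the fingers, y is the line along which they close (so a half turn about z gives the same grasp; the last joint's range is limited). The gripper opens to 85 mm and grips with 20 to 120 N. Pads are 22 mm wide; open, the fingers measure 114 mm over their backs; the gripper's body (76 mm by 85 mm) begins 54 mm behind the grasp point. The pads swing forward as they close: fully open they stand 13 mm farther back than shut.
Start: joints at [1.01, 0.326, -0.193, 1.052, 0, 1.437], TCP at [227.675, 500.682, 231.281] pointing down, gripper open.
Joint ranges: [-2.65, 2.65], [-0.97, 1.79], [-1.3, 1.35], [-1.93, 2.1], [-1.47, 1.37], [-3.14, 3.14]. Speed limits (rad/s): [2.57, 2.57, 3.14, 3.14, 3.14, 3.14].

### API

Orientations are given as [roll, pitch, yaw] about the fixed x, y, z axes, in that order (R = Rz(yaw) Ry(pitch) Rx(roll)).
In Python, from bench import bot, solve_ik, imaging gives the robot as it stands. Calls block until the motion is done:
- bot.move_ptp(position, orientation): joint-space move of the TCP to a pose.
- bot.movel(position, rot=None, max_speed=150, threshold=None): straight line of the TCP; rot=None keeps the orientation; max_speed is the mean speed in mm/s. With threshold (N) it stops when the force on the tool has changed by that much, and returns True; else False.
- bot.move_j(angles): joint-space move.
- bot.grip(opening, effort=None): opening from 0.0 (shut) to 1.0 (fully open); effort is the grip in N (None keeps the last); returns when the fingers have stopped.
- bot.dwell(seconds).
- solve_ik(position, orientation): joint angles nearest the present ones, or None.
- bot.get_state(): the state.
- imaging.capture(name): name is "scene" or "top" or "wrist"; returns the picture (480x640x3 uint8, blue, green, red); there is no depth.
- imaging.camera_model(name): a dict with "K" (3x3 intrinsics, pixels), "position" and "rotation" of the camera in the world. Camera axes: x right, y up, looking along -z (the intrinsics and any distortion apply to the point x, -y, -z); pixel columns grow to the right and rows downward; lengths in mm; the calibration is good to about 2 mm. A picture is of the moment at which its call begins: read the wrist's pose just before it. camera_model takes no time and is no camera call; for the wrist camera it gives the pose at the moment of the call.
A pose or a line that the arm cannot do raises bot.IKError and nothing moves.
- bot.sign_off(): hands the job in; it is judged then, once.
The state is a dict: "t": time; "qpos": joint angles; "joint_velocities": joint speeds; "effort": joint torques, N m; "tcp_pos": TCP position; "orientation": TCP orientation; "contact_force": force on the tool from outside, world axes, zero at the start; "wrist_torque": the same for the moment, N m; "opening": opening from 0.0 (shut) to 1.0 (fully open); "gripper_force": force on a finger pad.
Only numpy, scipy, OpenCV 4.12 (cv2) and the standard library are available. Lean on these libraries where they do the work, as an engineer would, in place of code of your own. Each camera call takes 0.05 s, during which the arm holds its last target. There are 200 camera calls.

### The job

The tube rack on the grey angled stand is sitting loose. Slide the aluminium end stop along the stand until it has pushed the rack fully home against the fixed end cheek with no gap at either end, then turn the red clamp knob clockwise (seen from above the deck) until it is tight, so the stop is locked there, and let go. Keep the rack sitting flat on the deck and leave the other things on the counter where they are.

Things in the scene. Friction and masses are not known exactly. Their poses are not given: they have to be found in the camera images.
- stand: grey sheet-metal rack stand, 410 mm long, 150 mm deep, fixed to the counter but placed differently each time. Origin under its centre on the counter; y along its length towards the fixed end cheek. Its deck slopes 30 degrees, low edge towards the robot. A work-light bar runs over it. Nothing else, rack and stop apart, stands more than 60 mm over the deck
- deck: the stand's sloping deck. Origin on its top face, half-way along, on the centre line of a 12 mm slot that runs its length, 66 mm above the counter. x points up the slope, y along the slot towards the fixed cheek, z square to the deck (up and towards the robot). Lip 22 mm high along the low edge, inner face at x = -42 mm; top edge at x = +70 mm; ends at y = -205 and +205 mm
- light_bar (a point): middle of the underside of the stand's fixed aluminium work-light bar, 24 mm wide, 14 mm thick, 410 mm long, level, along the stand's y, at stand (2, 0, 245) mm, carried by a rod of 10 mm at each end that rises behind the deck. It hangs almost above the knob: a tool standing upright over the knob hits it; one square to the deck passes on the robot's side of it
- cheek_face (a point): on the inner face of the fixed aluminium end cheek (112 x 10 x 60 mm) at the +y end of the deck: at deck (0, 195, 25) mm. The rack must end up against this face
- stop_face (a point): on the rubber-faced upright of the sliding end stop, the face that meets the rack: 25 mm over the deck, 75 mm towards the cheek from the knob's axis. The stop is an aluminium angle, foot 60 x 105 x 6 mm flat on the deck, upright 60 x 8 x 54 mm; axes as the deck
- stop (a joint): sliding end stop along the slot, m, 0 to 0.165, growing towards the cheek: stop face at deck y = -95 mm + this. It meets the home rack at 0.110. Unclamped it slides with about 2 N plus light damping and stays where left; it can be moved by its knob or its upright. With the knob tight a 20 N push does not shift it
- knob_grip (a point): middle of the grip of the red T-bar clamp knob on the stop's foot, on the knob's axis, 52 mm over the deck. The bar is 70 mm long, 16 mm thick and 26 mm tall (34 to 60 mm over the deck, round hub of 23 mm diameter below). z along the knob's axis, square to the deck; y along the bar, x across it; turns with the knob
- knob (a joint): clamp knob, rad, 0 to 1.5, growing as it turns clockwise seen from above the deck. At 0 it is slack, bar along the slot; it bites from 0.7, is tight from 1.1 and stops dead at 1.5, the bar almost straight up the slope. It stays where it is left, at most 0.1 of spring back. Takes 0.15 N m to turn, up to 0.3 N m when tight
- rack: the loose tube rack on the deck, white with 18 capped tubes, 80 mm wide, 180 mm long along the slot, 56 mm high, 92 mm over the caps, about 0.45 kg; it leans on the lip. Origin at the centre of its underside, axes as the deck. It slides along the deck when pushed with 2 to 6 N
- rack_home_end (a point): middle of the rack's end face towards the fixed cheek, 25 mm over the deck
- rack_stop_end (a point): middle of the rack's end face towards the sliding stop, 25 mm over the deck
- spare_rack: bystander: smaller white tube rack 80 x 96 mm, 92 mm high, standing on the counter off the stop end of the stand; origin under its centre
- label_roll: bystander: roll of white labels lying flat in front of the stand, 84 mm across, 50 mm high; origin under its centre
- marker: bystander: white marker pen with blue cap lying in front of the stand, 140 mm long, 17 mm high; origin under it, x along the pen to the cap
- tray: bystander: steel tray 130 x 200 mm, 32 mm high, with capped needle holders, right of the stand; origin under its centre
- sanitizer: bystander: whitish bottle with blue label, 64 mm across, 150 mm high, left of the stand; origin under its centre
- sharps_bin: bystander: yellow sharps bin 135 x 180 mm, 154 mm high, left of the stand; origin under its centre
- swab_box: bystander: green box 110 x 160 mm, 55 mm high, near left; origin under its centre

How it is judged (in metres and radians):
On the way, in this order (a step that is already met when the one before it is completed fails the run):
1. the rack is home against the fixed cheek and the stop is against the rack (y of rack_home_end in the frame of deck above 0.191 m and y of stop_face in the frame of deck above 0.01 m), for 0.1 s.
2. the clamp knob is tight (value of joint knob above 1.05 rad), for 0.1 s.
At the end, for the whole second after the job is handed in: The rack's end is within 4 mm of the fixed cheek, the stop's face within 5 mm of where it meets the home rack, the rack flat on the deck (within 4 mm and 0.06 rad) and at rest, and the clamp knob is at 1.05 rad or more (all of step 1 and z of rack in the frame of deck below 0.004 m and angle between the z axis of rack and the z axis of deck, either way round below 0.06 rad and value of joint knob above 1.05 rad and linear speed of rack below 0.01 m/s); the robot touches nothing.
It fails at once if a bystander is moved more than 30 mm (distance of any of spare_rack, label_roll, marker, tray, sanitizer, sharps_bin, swab_box from where it was at the start of the episode above 0.03 m).
It fails at once if the rack is tipped or lifted off the deck (angle between the z axis of rack and the z axis of deck, either way round above 0.25 rad or z of rack in the frame of deck above 0.02 m).
It also fails if it takes over 38 s, if anything falls off the work surface, if the arm or the gripper's body presses on something with over 40 N, if the wrist force passes 120 N, or if a joint passes its speed limit or range.

## Working session

There is one attempt and no reset: what is moved stays moved. The work goes in short steps, each a Python script; the robot and the scene stay as the last script left them, time stands still between calls to the robot, and variables do not carry over. Pictures are saved under pics/ and viewed, at most 10 in all, crops included, and the job is handed in when it is done.

```bash
ls; mkdir -p pics; python3 - <<'E'
from bench import bot, imaging
import cv2
for n in("scene","top"):
    cv2.imwrite(f"pics/{n}0.png",imaging.capture(n)); m=imaging.camera_model(n); print(n,m)
print(bot.get_state())
E
```

```text
pics
scene {'K': array([[520.63231814,   0.        , 334.42504196],
       [  0.        , 520.63231814, 239.17181938],
       [  0.        ,   0.        ,   1.        ]]), 'position': array([1196.00178395, -359.92050256,  992.77857865]), 'rotation': array([ 0.72604629, -0.00978559,  1.07464625])}
top {'K': array([[463.47733199,   0.        , 314.23687861],
       [  0.        , 463.47733199, 239.46301478],
       [  0.        ,   0.        ,   1.        ]]), 'position': array([ 373.79481696,  -21.35223061, 1302.68314274]), 'rotation': array([ 0.11988769,  0.0067349 , -1.55794202])}
{'t': 0.1, 'qpos': array([ 1.00978850e+00,  3.26925806e-01, -1.93481310e-01,  1.05202062e+00,
       -4.57362506e-05,  1.43663457e+00]), 'joint_velocities': array([-0.00040364, -0.00108433,  0.00336057,  0.00026466,  0.00015456,
       -0.00047647]), 'effort': array([ 1.22144258e-03, -4.44237506e+01,  2.63038427e+01,  7.86321703e-03,
       -8.23881737e-05,  6.55482964e-06]), 'tcp_pos': array([227.39759116, 500.20326917, 230.55061241]), 'orientation': array([-3.13996979e+00, -1.72890808e-04,  2.71474649e+00]), 'contact_force': array([-0.75258283, -0.01323728, -1.02506292]), 'wrist_torque': array([ 0.02041208, -0.02414129, -0.02274898]), 'gripper_force': 0.0, 'opening': 0.999654506102015}
```

View pics/scene0.png

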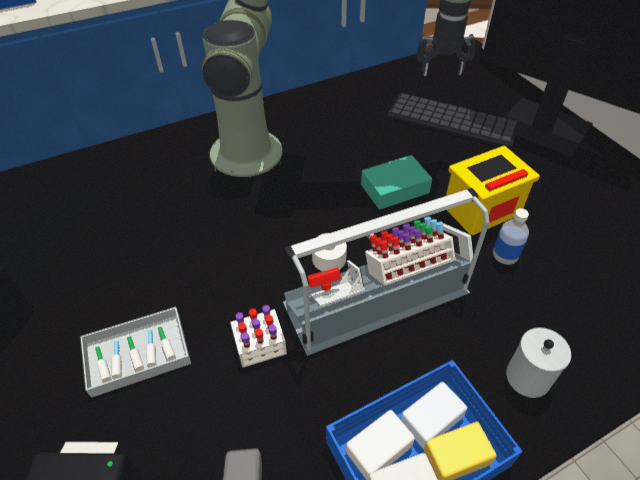

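View pics/top0.png

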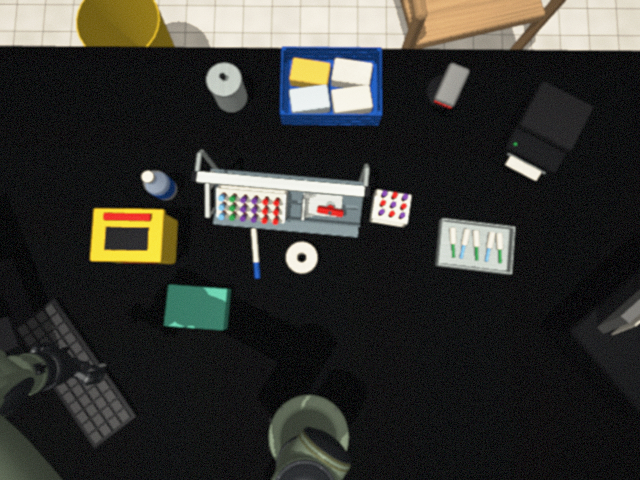

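The scene view shows the stand with its knob at about (325,278) and the light bar from (293,250) to (472,197). The top view shows the knob at about (330,210), the bar from (198,177) to (364,189), the cheek at the left (+y) and the rack about (250,207). I'll zoom in on both next.

```bash
cat > h.py <<'E'
import numpy as np, cv2
from scipy.spatial.transform import Rotation as R
from bench import bot, imaging, solve_ik
def ray(m,uv):
    K=m["K"]; d=np.linalg.inv(K)@np.array([uv[0],uv[1],1.]); d=np.array([d[0],-d[1],-d[2]])
    d=R.from_euler('xyz',m["rotation"]).apply(d); return np.array(m["position"]),d/np.linalg.norm(d)
def plane(m,uv,n,p0):
    p,d=ray(m,uv); return p+d*((np.array(p0)-p)@n)/(d@n)
def tri(*obs):  # (m,uv)...
    A=0;b=0
    rs=[ray(*o) for o in obs]
    for p,d in rs: P=np.eye(3)-np.outer(d,d);A=A+P;b=b+P@p
    x=np.linalg.solve(A,b); return x,[round(float(np.linalg.norm((np.eye(3)-np.outer(d,d))@(x-p))),1) for p,d in rs]
def proj(m,X):
    c=R.from_euler('xyz',m["rotation"]).inv().apply(np.array(X)-m["position"]); q=m["K"]@np.array([c[0],-c[1],-c[2]]); return q[:2]/q[2]
E
python3 - <<'E'
import cv2,numpy as np
a=cv2.imread("pics/scene0.png")[185:355,280:495]; b=cv2.imread("pics/top0.png")[140:250,185:385]
a=cv2.resize(a,(506,400),interpolation=3) if 0 else cv2.resize(a,None,fx=2,fy=2,interpolation=3)
b=cv2.resize(b,None,fx=2,fy=2,interpolation=3)
o=np.zeros((560,430,3),np.uint8);o[:340,:430]=a;o[340:560,:400]=b
cv2.imwrite("pics/z0.png",cv2.resize(o,None,fx=1.07,fy=1.07))
E
python3 - <<'E'
from h import *
ms,mt=imaging.camera_model("scene"),imaging.camera_model("top")
s,t=cv2.imread("pics/scene0.png"),cv2.imread("pics/top0.png")
print("bar +y end",tri((ms,(472,197)),(mt,(198,177)))); print("bar -y end",tri((ms,(293,250)),(mt,(364,189))))
def red(im,box):
    x0,y0,x1,y1=box;h=cv2.cvtColor(im[y0:y1,x0:x1],cv2.COLOR_BGR2HSV)
    m=((h[...,0]<8)|(h[...,0]>172))&(h[...,1]>150)&(h[...,2]>80)
    c=max(cv2.findContours(m.astype(np.uint8),0,2)[0],key=cv2.contourArea)
    print(cv2.boundingRect(c+np.array([x0,y0])),cv2.minAreaRect((c+np.array([x0,y0])).astype(np.float32)));return np.array(cv2.minAreaRect((c+np.array([x0,y0])).astype(np.float32))[0])
k1=red(s,(300,258,345,300));k2=red(t,(300,195,365,225))
print("knob",tri((ms,k1),(mt,k2)))
E
```

```text
bar +y end (array([646.93436864, 264.63069871, 246.92244111]), [4.2, 4.2])
bar -y end (array([ 616.7775905 , -125.0572259 ,  262.36637221]), [0.1, 0.1])
(307, 268, 34, 22) ((324.5294189453125, 280.1177062988281), (19.402849197387695, 32.98484420776367), 75.96376037597656)
(318, 205, 25, 12) ((330.2940979003906, 209.67648315429688), (25.1639347076416, 9.00261402130127), 12.528807640075684)
knob (array([597.9621266 , -51.57276768, 103.02624906]), [1.1, 1.1])
```

```bash
cat >> h.py <<'E'
YAW=-0.077
def Rd(yaw=YAW): return R.from_euler('z',yaw)*R.from_euler('y',-np.pi/6)   # deck frame: x up slope
def tool(turn=0.,yaw=YAW,flip=False):
    # tool z=-deck z, tool y=+-deck x at turn 0; turn = clockwise seen from above
    M=Rd(yaw).as_matrix(); s=-1 if flip else 1
    y=s*M[:,0]; z=-M[:,2]; T=R.from_matrix(np.column_stack([np.cross(y,z),y,z]))
    return (R.from_rotvec(-turn*M[:,2])*T).as_euler('xyz')
E
python3 - <<'E'
from h import *
M=Rd().as_matrix(); k=np.array([598,-51.5,108])
for f in(0,1):
    for tu in(0,.5,1.4):
        for h in (-19,60,190): print(f,tu,h,np.round(solve_ik(k+M[:,2]*h-(M[:,0]*40 if h>100 else 0),tool(tu,flip=f)) ,2) if solve_ik(k+M[:,2]*h-(M[:,0]*40 if h>100 else 0),tool(tu,flip=f)) is not None else None)
m=imaging.camera_model("wrist");s=bot.get_state()
print(m, R.from_euler('xyz',s["orientation"]).inv().apply(m["position"]-s["tcp_pos"]))
E
```

```text
0 0 -19 [-0.25  0.33 -0.82 -0.09  0.09  1.42]
0 0 60 [-0.27  0.13 -0.83  0.09  0.09  1.41]
0 0 190 [-0.33 -0.21 -0.86  0.41  0.12  1.35]
0 0.5 -19 [-0.25  0.33 -0.82 -0.09  0.09  1.92]
0 0.5 60 [-0.27  0.13 -0.83  0.09  0.09  1.91]
0 0.5 190 [-0.33 -0.21 -0.86  0.41  0.12  1.85]
0 1.4 -19 [-0.25  0.33 -0.82 -0.09  0.09  2.82]
0 1.4 60 [-0.27  0.13 -0.83  0.09  0.09  2.81]
0 1.4 190 [-0.33 -0.21 -0.86  0.41  0.12  2.75]
1 0 -19 [-0.25  0.33 -0.82 -0.09  0.09 -1.72]
1 0 60 [-0.27  0.13 -0.83  0.09  0.09 -1.74]
1 0 190 [-0.33 -0.21 -0.86  0.41  0.12 -1.79]
1 0.5 -19 [-0.25  0.33 -0.82 -0.09  0.09 -1.22]
1 0.5 60 [-0.27  0.13 -0.83  0.09  0.09 -1.24]
1 0.5 190 [-0.33 -0.21 -0.86  0.41  0.12 -1.29]
1 1.4 -19 [-0.25  0.33 -0.82 -0.09  0.09 -0.32]
1 1.4 60 [-0.27  0.13 -0.83  0.09  0.09 -0.34]
1 1.4 190 [-0.33 -0.21 -0.86  0.41  0.12 -0.39]
{'K': array([[361.65970529,   0.        , 322.61999229],
       [  0.        , 361.65970529, 239.11059017],
       [  0.        ,   0.        ,   1.        ]]), 'position': array([166.36290374, 527.93816734, 373.32160579]), 'rotation': array([-2.69797679e-01,  8.32606850e-04,  1.14452787e+00])} [  67.06539547   -0.25375051 -142.75917671]
```

View pics/z0.png

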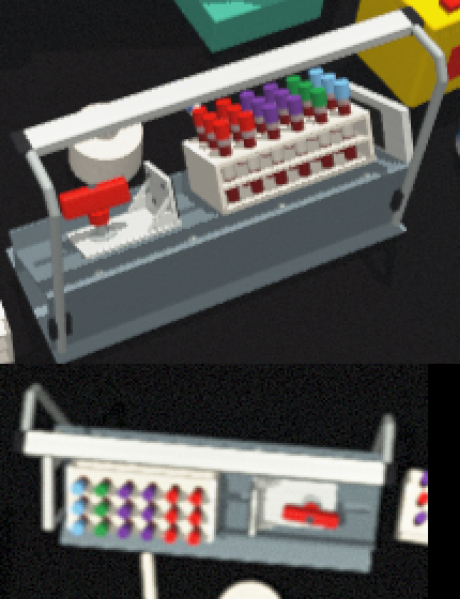

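Zoom: the knob bar lies roughly along the slot, with a gap between the stop and the rack and another at the cheek. I'll use the flipped wrist so the camera swings to the robot's side, away from the light bar, and take two wrist views.

```bash
python3 - <<'E'
from h import *
import pickle
M=Rd().as_matrix(); k=np.array([598,-51.5,108])
bot.move_ptp(k+M@[-40,40,190],tool(0,flip=1)); out=[]
for i,d in enumerate([(-40,40,190),(-40,-20,160)]):
    if i: bot.movel(k+M@d)
    bot.dwell(.3); m=imaging.camera_model("wrist"); im=imaging.capture("wrist"); cv2.imwrite(f"pics/w{i}.png",im); out.append(m)
pickle.dump(out,open("w.pkl","wb")); s=bot.get_state(); print(s["t"],s["tcp_pos"],s["contact_force"])
a=np.hstack([cv2.resize(cv2.imread(f"pics/w{i}.png"),(400,300),interpolation=cv2.INTER_AREA) for i in(0,1)])
cv2.imwrite("pics/w01.png",a)
E
```

```text
4.025 [482.26695898 -62.1064157  226.90295406] [-0.2134645  -0.29600034  0.42411182]
```

View pics/w01.png

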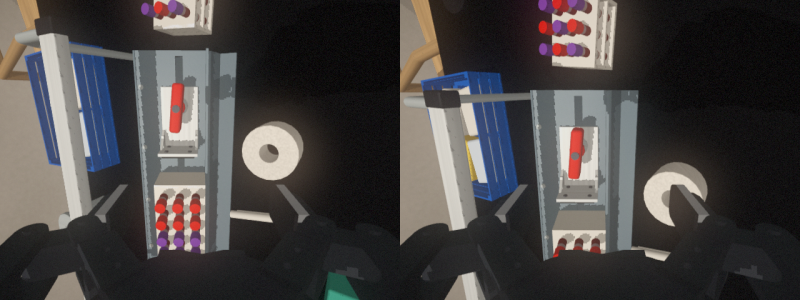

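Both wrist views show the knob (about (282,172) in the first, (281,245) in the second), the slot and the stand edges clearly. The view is free of obstructions, and the rack is loose below the stop.

```bash
python3 - <<'E'
from h import *
import pickle
ms=pickle.load(open("w.pkl","rb")); M=Rd().as_matrix(); O=[]
for i,(m,box) in enumerate(zip(ms,[(250,110,320,225),(250,190,320,300)])):
    im=cv2.imread(f"pics/w{i}.png"); x0,y0,x1,y1=box;h=cv2.cvtColor(im[y0:y1,x0:x1],cv2.COLOR_BGR2HSV)
    mk=((h[...,0]<10)|(h[...,0]>170))&(h[...,1]>140)&(h[...,2]>60)
    c=max(cv2.findContours(mk.astype(np.uint8),0,2)[0],key=cv2.contourArea)+np.array([x0,y0])
    r=cv2.minAreaRect(c.astype(np.float32)); print(r); O.append((m,r[0]))
    bp=cv2.boxPoints(r); bp=bp[np.argsort(bp[:,1])]; e=[bp[:2].mean(0),bp[2:].mean(0)]
    P=[plane(m,u,M[:,2],[580,-51,118]) for u in e]; d=M.T@(P[1]-P[0]); print(" bar on plane",np.round(P,1).tolist(),"deck dir",d, "angle",np.arctan2(d[0],d[1]))
    g=cv2.Canny(im,50,120)
    L=cv2.HoughLinesP(g,1,np.pi/360,40,minLineLength=60,maxLineGap=6)[:,0]
    for l in L:
        if 200<l[0]<390 and 200<l[2]<390 and abs(l[0]-l[2])<.25*abs(l[1]-l[3]):
            P=sorted([plane(m,u,M[:,2],[630,70,66]) for u in (l[:2],l[2:])],key=lambda p:p[1]); d=P[1]-P[0]
            print("  line",l,"yaw",round(float(np.arctan2(-d[0],d[1]*1)),4),"deckx",round(float((M.T@(P[0]-[630,70,66]))[0]),1), "ends y",round((M.T@(P[0]-[630,70,66]))[1],1),round((M.T@(P[1]-[630,70,66]))[1],1), "dz",round(d[2],1))
print("knob",tri(*O), proj(ms[0],tri(*O)[0]))
E
```

```text
((283.9715576171875, 172.52548217773438), (22.183828353881836, 79.04676055908203), 3.094058036804199)
 bar on plane [[579.0, -82.4, 118.8], [588.9, -15.9, 121.6]] deck dir [ 5.54844721e+00  6.70611518e+01 -1.99840144e-14] angle 0.08254911084093991
  line [369 320 378  92] yaw -0.0778 deckx -92.3 ends y -195.5 51.7 dz 0.1
  line [216  80 239 413] yaw -0.08 deckx 65.8 ends y -206.3 181.4 dz 0.7
  line [227 185 242 398] yaw -0.0764 deckx 62.2 ends y -104.6 159.0 dz -0.1
  line [216 138 233 381] yaw -0.0818 deckx 70.0 ends y -152.0 134.5 dz 0.8
  line [334 376 335 235] yaw -0.0746 deckx -51.5 ends y -50.5 127.2 dz -0.2
  line [346 376 348 300] yaw -0.0813 deckx -67.1 ends y 26.4 127.2 dz 0.2
  line [316 248 316 139] yaw -0.0808 deckx -31.3 ends y -151.1 -35.7 dz 0.3
  line [332 186 332 273] yaw -0.0706 deckx -47.8 ends y -103.6 -6.5 dz -0.4
  line [328 379 328 268] yaw -0.0731 deckx -44.1 ends y -12.4 131.5 dz -0.3
  line [251 141 254 206] yaw -0.0809 deckx 34.7 ends y -149.1 -82.3 dz 0.1
  line [256 141 260 221] yaw -0.0742 deckx 29.6 ends y -149.1 -66.0 dz -0.1
  line [336 212 337  81]
[... 751 characters left out ...]
e [315 200 316 317] yaw -0.0734 deckx -30.2 ends y -153.2 -27.1 dz -0.3
  line [351 258 353 164] yaw -0.0752 deckx -66.5 ends y -187.7 -93.6 dz -0.1
  line [218 147 235 396] yaw -0.0818 deckx 60.8 ends y -203.2 72.8 dz 0.8
  line [312  83 316   2] yaw -0.1287 deckx -31.8 ends y -323.0 -259.1 dz 1.9
  line [371 375 373 308] yaw -0.0672 deckx -91.3 ends y -37.8 44.6 dz -0.5
  line [339 111 347   5] yaw -0.1345 deckx -58.2 ends y -320.7 -235.3 dz 2.8
  line [340  71 345   3] yaw -0.1339 deckx -56.5 ends y -322.2 -269.0 dz 1.8
  line [269 286 272 221] yaw -0.1472 deckx 12.6 ends y -132.1 -62.7 dz 2.8
knob (array([593.77268684, -49.37645152, 106.57674085]), [0.0, 0.0]) [283.96057272 172.52504593]
```

```bash
sed -i 's/^YAW=.*/YAW=-0.078/' h.py; cat >> h.py <<'E'
O=np.array([630,70,66.])
def W(d): return O+Rd().apply(d)
def D(p): return Rd().inv().apply(np.array(p)-O)
E
python3 - <<'E'
from h import *
def rep(n): s=bot.get_state(); print(n,"t",round(s["t"],2),"deck",np.round(D(s["tcp_pos"]),1),"F",np.round(Rd().inv().apply(s["contact_force"]),1),"T",np.round(s["wrist_torque"],2),"open",round(s["opening"],3),"gf",round(s["gripper_force"],1))
k=D([593.77,-49.38,106.58]); print(k)
x,y=-1.5,k[1]; o=tool(.06,flip=1)
bot.movel(W([x,y,100]),o); rep("above")
print(bot.movel(W([x,y,37.5]),max_speed=60,threshold=12)); rep("down")
bot.grip(0,effort=50); rep("grip")
cv2.imwrite("pics/g.png",imaging.capture("wrist"))
E
```

```text
[  -2.9347604  -121.84010549   48.55213255]
above t 4.95 deck [  -1.8 -121.8  100.2] F [-0.1  0.2 -0.6] T [0.01 0.48 0.02] open 0.998 gf 0.0
False
down t 6.14 deck [  -1.3 -121.8   37.7] F [-0.5 -0.2  0.1] T [0.08 0.5  0.02] open 1.001 gf 0.0
grip t 6.78 deck [  -2.  -121.8   37.8] F [-2.   0.1  6.6] T [ 0.07  0.83 -0.07] open 0.176 gf 48.4
```

View pics/g.png

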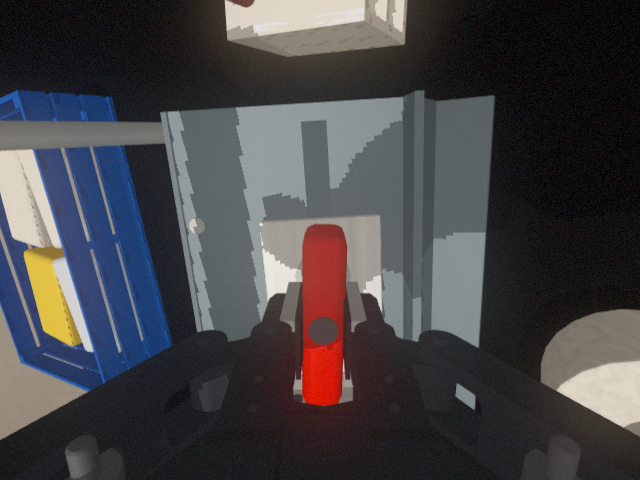

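The bar is held flush between the pads: the knob axis is at (323,330) and the opening is about 15 mm. Next I push the stop along the slot.

```bash
python3 - <<'E'
from h import *
def rep(n): s=bot.get_state(); print(n,"t",round(s["t"],2),"deck",np.round(D(s["tcp_pos"]),1),"F",np.round(Rd().inv().apply(s["contact_force"]),1),"T",np.round(s["wrist_torque"],2),"open",round(s["opening"],3))
d=D(bot.get_state()["tcp_pos"]); d=np.array([-1.7,-121.8,37.7])
for y in (-100,-80,-65): print(bot.movel(W([d[0],y,d[2]]),max_speed=40,threshold=20)); rep(y)
r=bot.movel(W([d[0],-48,d[2]]),max_speed=20,threshold=16); print(r); rep("end")
bot.dwell(.2); rep("hold")
for n in("scene","top"): cv2.imwrite(f"pics/{n}1.png",imaging.capture(n))
a=cv2.imread("pics/scene1.png")[185:355,280:495];b=cv2.imread("pics/top1.png")[140:250,185:385]
o=np.zeros((560,430,3),np.uint8);o[:340,:430]=cv2.resize(a,None,fx=2,fy=2,interpolation=3);o[340:560,:400]=cv2.resize(b,None,fx=2,fy=2,interpolation=3)
cv2.imwrite("pics/z1.png",cv2.resize(o,None,fx=1.07,fy=1.07))
E
```

```text
False
-100 t 7.53 deck [ -1.9 -99.5  37.7] F [-1.9  0.9  6.3] T [ 0.19  0.82 -0.04] open 0.181
False
-80 t 8.18 deck [ -1.9 -79.8  37.7] F [-2.3  0.4  7.2] T [ 0.13  0.89 -0.11] open 0.177
False
-65 t 8.71 deck [ -1.9 -65.8  37.7] F [-1.6 -3.   7.5] T [-0.37  0.95 -0.35] open 0.18
True
end t 9.27 deck [ -2.  -60.9  37.7] F [ 0.3 -2.6  4. ] T [-0.01  0.31 -0.18] open 0.177
hold t 9.47 deck [ -2.  -60.9  37.7] F [ 1.2 -2.7  2.7] T [-0.05 -0.09 -0.14] open 0.176
```

View pics/z1.png

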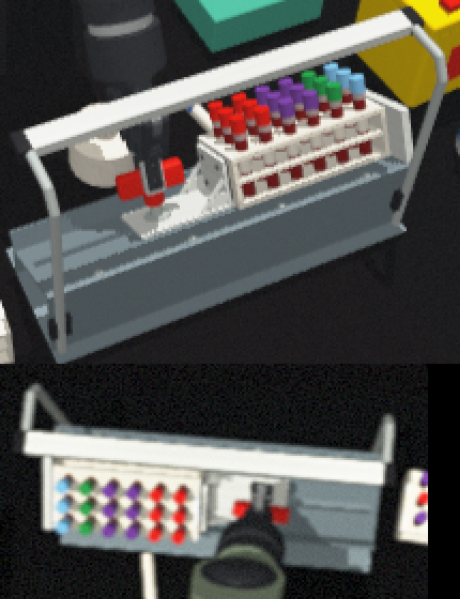

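The rack is now against both the stop and the cheek, and the tool stopped at deck y = -61 against an expected -60. I'll nudge the rack once more to take out any remaining gap, then turn the knob.

```bash
python3 - <<'E'
from h import *
def rep(n): s=bot.get_state(); print(n,"t",round(s["t"],2),"deck",np.round(D(s["tcp_pos"]),1),"F",np.round(Rd().inv().apply(s["contact_force"]),1),"Tz",np.round(Rd().inv().apply(s["wrist_torque"]),2),"open",round(s["opening"],3),"rv",np.round((R.from_euler('xyz',tool(0,flip=1))*R.from_euler('xyz',s["orientation"]).inv()).as_rotvec()@Rd().as_matrix()[:,2],3))
print(bot.movel(W([-1.9,-56,37.7]),max_speed=12,threshold=14)); rep("nudge")
y=D(bot.get_state()["tcp_pos"])[1]+.3
for tu in (.4,.7,1.0,1.25,1.4):
    bot.movel(W([-1.9,y,37.7]),tool(tu,flip=1),max_speed=60) ; rep(tu)
bot.dwell(.2); rep("hold"); cv2.imwrite("pics/t.png",imaging.capture("wrist"))
E
```

```text
True
nudge t 9.99 deck [ -2.  -61.1  37.7] F [ 0.  -1.5  3.2] Tz [-0.04  0.25 -0.02] open 0.18 rv 0.065
0.4 t 10.47 deck [ -2.  -60.8  37.7] F [ 2.2 -0.3  2.5] Tz [-0.54  0.3  -0.16] open 0.175 rv 0.398
0.7 t 10.93 deck [ -2.  -60.8  37.7] F [ 1.2 -1.1  3.4] Tz [-0.61  0.47 -0.1 ] open 0.177 rv 0.697
1.0 t 11.38 deck [ -2.  -60.8  37.7] F [ 3.1 -1.3  2.6] Tz [-0.56  0.47 -0.11] open 0.176 rv 0.997
1.25 t 11.78 deck [ -2.  -60.8  37.6] F [ 2.  -2.4  1.3] Tz [-0.57  0.48 -0.06] open 0.172 rv 1.247
1.4 t 12.07 deck [ -2.  -60.8  37.6] F [ 1.7 -1.6  0.2] Tz [-0.46  0.5  -0.09] open 0.179 rv 1.396
hold t 12.28 deck [ -2.  -60.8  37.6] F [ 2.4 -2.  -0.1] Tz [-0.53  0.48  0.04] open 0.175 rv 1.398
```

View pics/t.png

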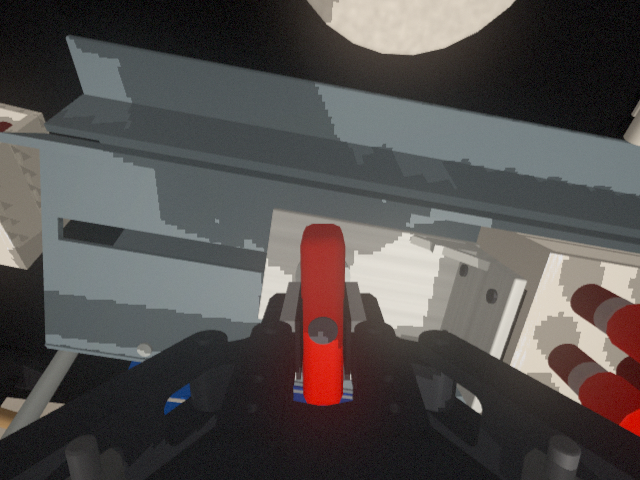

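The bar has turned with the gripper to nearly straight up the slope, and the stop's upright sits against the rack at about (520,290). Now I release, retreat and check.

```bash
python3 - <<'E'
from h import *
bot.grip(.6); bot.movel(W([-2,-60.8,110]),max_speed=80); bot.movel(W([-40,-60,215]),max_speed=120); bot.dwell(.3)
m=imaging.camera_model("wrist"); im=imaging.capture("wrist"); cv2.imwrite("pics/f.png",im)
s=bot.get_state(); print(s["t"],s["contact_force"],D(s["tcp_pos"]))
for n in("scene","top"): cv2.imwrite(f"pics/{n}2.png",imaging.capture(n))
a=cv2.imread("pics/scene2.png")[195:330,290:490];b=cv2.imread("pics/top2.png")[150:250,185:385]
o=np.zeros((570,800,3),np.uint8);o[:270,:400]=cv2.resize(a,None,fx=2,fy=2,interpolation=3);o[:200,400:]=cv2.resize(b,None,fx=2,fy=2,interpolation=3);o[270:,:400]=cv2.resize(im,(400,300),interpolation=3)
cv2.imwrite("pics/z2.png",o)
h=cv2.cvtColor(im,cv2.COLOR_BGR2HSV);mk=(((h[...,0]<10)|(h[...,0]>170))&(h[...,1]>140)&(h[...,2]>60)).astype(np.uint8)
for c in cv2.findContours(mk,0,2)[0]:
    if cv2.contourArea(c)<600: continue
    r=cv2.minAreaRect(c.astype(np.float32)); bp=cv2.boxPoints(r); bp=sorted(bp,key=lambda p:D(plane(m,p,Rd().as_matrix()[:,2],W([0,0,60])))[0]); bp=np.array(bp)
    P=[D(plane(m,u,Rd().as_matrix()[:,2],W([0,0,60]))) for u in (bp[:2].mean(0),bp[2:].mean(0))]; d=P[1]-P[0]; print(r,np.round(P,1).tolist(),"knob",np.arctan2(d[0],d[1]))
E
```

```text
15.25 [ 1.25034564 -0.65029188  0.11972795] [-40.17064474 -60.02261566 214.68741604]
((103.85077667236328, 238.50616455078125), (24.945972442626953, 56.4814453125), 64.44003295898438) [[-8.6, -220.4, 60.0], [20.5, -262.9, 60.0]] knob 2.540056462338493
((315.0, 262.5), (75.0, 22.0), 90.0) [[-36.4, -66.1, 60.0], [31.5, -54.7, 60.0]] knob 1.4054028113460428
((66.97692108154297, 216.58460998535156), (25.303081512451172, 54.69931411743164), 60.2551155090332) [[-23.3, -252.5, 60.0], [7.1, -292.1, 60.0]] knob 2.4869083148956994
```

View pics/z2.png

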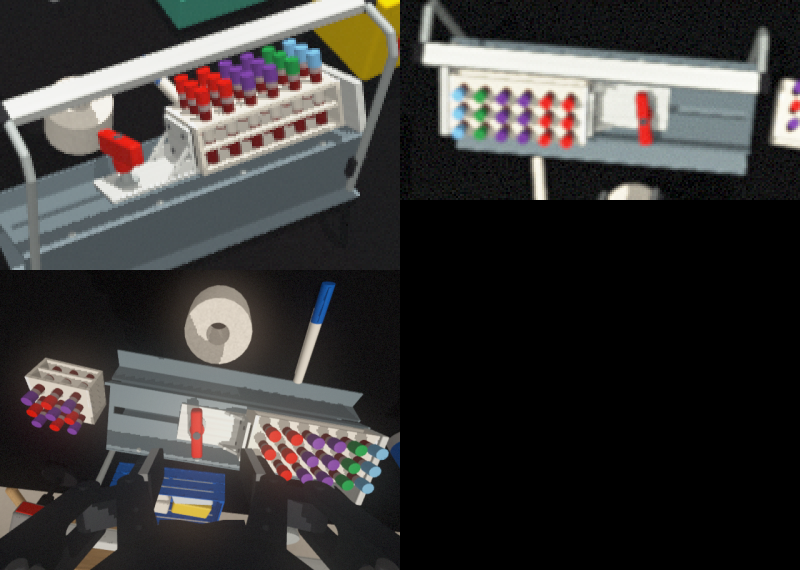

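The knob measures about 1.40 rad with its axis at deck y = -60. That puts the stop face at about 15 mm and the rack end at about 195 mm, against the cheek. The arm is clear and the other things on the counter look unmoved.

```bash
python3 -c "
from bench import bot
print(bot.sign_off())"
```

```text
the job is handed in; nothing more can be done
None
```

I pushed the rack home against the cheek, clamped the stop with the knob at about 1.40 rad, let go and handed the job in at about 15 s; the sign-off returned no verdict, so whether it passed is not confirmed.

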